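# Set the washed lab ware out to dry

### The job

Set the washed ware out to drain: first hang the measuring cylinder, mouth down as it stands, in the blue drain hook by bringing it in through the side opening and lowering it so its foot sits down behind the lips. Then lay the red-capped bottle on the drying tray at the open end of the row of bottles, side by side in line with them, and finally push the yellow chock, standing flat on the tray and square to the row, up against that bottle so that all three lie snug between the stop and the chock and cannot roll apart. Leave the wash bottle, beaker and amber jar where they stand.

Things in the scene. Friction and masses are not known exactly. Their poses are not given: they have to be found in the camera images.
- hook_seat (a point): Throat centre of the fixed blue drain hook, on its tines' top face, 215 mm above the bench. +x points level out of the open mouth, z up. Two tines along x (-42 to +50 mm), each 8 wide, 10 deep, slot between 36 mm, 52 mm over both. Yellow lips at x=41 to 50 mm rise 12 mm above the tines. The cylinder's tube goes in the slot, its foot rests on the tines between lips and back wall
- hook: The same hook's stand; origin on the bench right under the throat centre, same axes. Back wall x=-54 to -40 mm, 52 mm wide, rises 22 mm above the tines; nothing is higher. Steel post, 22 mm, at x=-50 mm. Base plate 12 mm high, x=-110 to +20 mm, y=+-50 mm
- cyl_foot (a point): Centre (mid-thickness) of the blue hexagonal foot, on top of the upside-down measuring cylinder: 60 mm across flats, 69 mm across corners, 14 mm thick; one pair of flats faces +-y, the others are turned 60 degrees. z up. Below it hangs a pale tube, 28 mm diameter, 160 mm long, with a 33 mm rim on the last 5 mm. About 130 g, loose
- cyl_center (a point): The same cylinder half-way up (80 mm below the foot's centre), same axes
- stand: Fixed grey round rinse stand in which the cylinder stands mouth down: 68 mm diameter, 50 mm high, bore 40 mm with its floor 6 mm above the bench; lift the cylinder 45 mm or more straight up to leave it. Origin at its underside
- last_center (a point): Body centre, on the axis, of the red-capped bottle lying on its side. x is its long axis, to the cap; y and z turn as it rolls. Body 50 mm diameter, x=-45 to +45 mm; then shoulder and 30 mm cap to x=+75 mm. About 120 g
- cradle: Fixed aluminium cradle in which the red-capped bottle starts, its axis along x and about 35 mm above the bench: 100 (x) by 66 (y) mm plate 6 mm thick, two rails along x, 14 mm high, 44 mm over both, so both flanks of the bottle are free. Origin at its underside
- row1_center (a point): Same point of the white-capped bottle next to the tray's stop; same size and axes; loose on the tray, can roll
- row2_center (a point): Same point of the second white-capped bottle, next in the row; same size and axes; loose on the tray, can roll
- tray: Fixed white drying tray, origin at bench level in its middle, z up. 170 (x) by 310 (y) mm, floor 6 mm above the bench; side rims at x=+-82 mm rise 4 mm above the floor, no rim at the +y end. The row runs along y, bottle axes along x: fixed stop face at y=-130 mm (36 mm high above the floor), open end of the row towards +y
- chock_center (a point): Centre of the loose chock, yellow on a black rubber foot: 44 (x) by 60 (y) by 40 mm high, this point 20 mm above its underside, z up, 300 g. The upright front face, which goes against the bottle, is at y=-30 mm; the back (+y) is stepped, upper half ends at y=+18 mm. Starts flat on the bench
- washbottle: Bystander: white standing wash bottle with red cap and spout, 60 mm diameter, 155 mm high; origin at its underside
- beaker: Bystander: glass beaker, 68 mm diameter, 85 mm high; origin at its underside
- jar: Bystander: amber jar with black lid, 60 mm diameter, 75 mm high; origin at its underside
Not all that is in view belongs to the job. What is shaped like the hook but brown or green is not meant. Of the things like the part that bears chock_center, leave any that is purple; of the rest the smaller one is meant.

How it is judged:
On the way, in this order (a step that is already met when the one before it is completed fails the run):
1. the cylinder hangs in the hook's throat, foot down on the tines, released (x of cyl_foot in the frame of hook_seat between -0.012 and 0.012 m and y of cyl_foot in the frame of hook_seat between -0.008 and 0.008 m and z of cyl_foot in the frame of hook_seat between 0.002 and 0.011 m and angle between cyl_foot's own z axis and vertical below 0.1 rad and contact force between the fingers and cyl below 0.1 N), for 0.2 s.
2. the red-capped bottle lies on the tray at the open end of the row, along the others, released (x of last_center in the frame of tray between -0.035 and 0.035 m and z of last_center in the frame of tray between 0.027 and 0.035 m and angle between the x axis of last_center and the x axis of tray, either way round below 0.3 rad and y of last_center in the frame of tray between -0.02 and 0.14 m and contact force between the fingers and last below 0.1 N), for 0.2 s.
At the end, for the whole second after the job is handed in: Cylinder foot on the tines (12 mm along, 8 mm across, tilt 0.1 rad). Bottles on the tray along its x (0.3 rad, 35 mm), first within 6 mm of the stop, gaps under 10 mm. Chock flat, square (0.25 rad), face within 6 mm of the last bottle, 30 mm off its middle at most. All at rest (x of cyl_foot in the frame of hook_seat between -0.012 and 0.012 m and y of cyl_foot in the frame of hook_seat between -0.008 and 0.008 m and z of cyl_foot in the frame of hook_seat between 0.002 and 0.011 m and angle between cyl_foot's own z axis and vertical below 0.1 rad and y of row1_center in the frame of tray below -0.099 m and horizontal distance between row1_center and row2_center below 0.06 m and horizontal distance between row2_center and last_center below 0.06 m and x of last_center in the frame of tray between -0.035 and 0.035 m and z of last_center in the frame of tray between 0.027 and 0.035 m and angle between the x axis of each of last_center, row1_center, row2_center and the x axis of tray, either way round below 0.3 rad and x of row1_center in the frame of tray between -0.035 and 0.035 m and z of row1_center in the frame of tray between 0.027 and 0.035 m and x of row2_center in the frame of tray between -0.035 and 0.035 m and z of row2_center in the frame of tray between 0.027 and 0.035 m and y of last_center in the frame of chock_center between -0.061 and -0.05 m and x of last_center in the frame of chock_center between -0.03 and 0.03 m and z of chock_center in the frame of tray between 0.023 and 0.03 m and angle between chock_center's own z axis and vertical below 0.08 rad and angle between the y axis of chock_center and the y axis of tray, either way round below 0.25 rad and linear speed of each of cyl, row1, row2, last, chock below 0.02 m/s); the robot touches nothing.
It fails at once if the wash bottle is pushed over 30 mm or tipped (distance of washbottle from where it was at the start of the episode above 0.03 m or angle between washbottle's own z axis and vertical above 0.3 rad).
It fails at once if the beaker is pushed over 30 mm or tipped (distance of beaker from where it was at the start of the episode above 0.03 m or angle between beaker's own z axis and vertical above 0.3 rad).
It fails at once if the jar is pushed over 30 mm or tipped (distance of jar from where it was at the start of the episode above 0.03 m or angle between jar's own z axis and vertical above 0.3 rad).
It also fails if it takes over 69 s, if anything falls off the work surface, if the arm or the gripper's body presses on something with over 40 N, if the wrist force passes 120 N, or if a joint passes its speed limit or range.

### The arm

A 6-joint arm with a two-finger parallel gripper is mounted at the origin on the work surface. World frame = base frame: x ahead of the robot, y to its left, z up, the work surface at z = 0. Lengths are in m, angles in rad, forces in N, time in s.
With the tool pointing down it reaches from about 0.375 to 0.9 m from the base axis. Payload 3.1 kg.
Tool frame: the origin (TCP) lies between the finger pads; the fingertips stand 17 mm ahead of it and the grasp point (between the pads) lies 2 mm behind it (robot.nose_length is the distance from the TCP to the fingertips, in m); z points along the fingers, y is the line along which they close (so a half turn about z gives the same grasp; the last joint's range is limited). The gripper opens to 87 mm and grips with 3 to 60 N. Pads are 19 mm wide; open, the fingers measure 117 mm over their backs; the gripper's body (75 mm by 190 mm) begins 51 mm behind the grasp point.
Start: joints at [1.014, 0.527, 1.433, -0, 1.181, -0.178], TCP at [0.231, 0.581, 0.24] pointing down, gripper open.
Joint ranges: [-3.08, 3.08], [-0.75, 2.2], [0.22, 2.44], [-1.43, 4.57], [0, 2.65], [-2.85, 2.85]. Speed limits (rad/s): [2.79, 2.79, 3.14, 3.14, 3.14, 3.14].

### API

Orientations are given as a unit quaternion [x, y, z, w].
In Python, from rig import robot, cams gives the robot as it stands.
- The arm moves only by the shell command python3 -m pendant 'ROWS' [FORCE]. ROWS is JSON, a list of rows, each an object with "jaw": the opening, from 0 (shut) to 1 (fully open); "linear": the shift along the tool's x, y, z in cm, a list of three; "twist": the turn about the tool's z in degrees. A call has 1 to 12 rows; each row shifts and turns the commanded pose from where the row before left it, along the tool's axes as they then stand; what a row does not reach is not made up. A row lasts 1/12 s, in which the tool goes at most 41.7 mm and 7.16 degrees, less where a joint would pass 70% of its speed; a pose out of reach is approached as far as the arm can. A call is refused whole if a number of a shift passes 4.17 or a number of a turn 7.16, either way. A call with a gripper value outside its range is refused whole. The fingers move at their own pace and stop on an object; FORCE is the grip in N (left out, the last holds). Time passes only in rows, so rows that do not move let the fingers close. It gives the time, the measured TCP pose, the force, the opening and the grip force at its end, in the units of the state.
- robot.get_obs(): the state, without advancing time (a new reading comes with each control period).
- cams.camera(name): name is "side" or "top"; returns a dict with "color" (420x560x3 uint8, blue, green, red), "depth" (420x560 float32, m along the optical axis (not along the pixel's ray), 0 where there is no reading), "fov_y" (degrees; the focal length in pixels is half the picture's height over the tangent of half this angle, whatever the lens; pixels are square), "cx", "cy" (the principal point, pixels), "view" (4x4, takes a point from world to camera coordinates). Camera axes: x right, y down, z forward; pixel columns grow to the right and rows downward; lengths in m; the calibration is good to about 2 mm. A picture is of the moment at which its call begins.
- robot.hand_in(): hands the job in; it is judged then, once.
The state is a dict: "time": time; "q": joint angles; "joint_velocities": joint speeds; "joint_torque": joint torques, N m; "position": TCP position; "tool_rot": TCP orientation; "ft_force": force on the tool from outside, world axes, zero at the start; "moment": the same for the moment, N m; "grip_width": finger opening in m; "grip_force": force on a finger pad.
Only numpy, scipy, OpenCV 4.12 (cv2) and the standard library are available. Lean on these libraries where they do the work, as an engineer would, in place of code of your own. Each camera call takes 0.05 s, during which the arm holds its last target. There are 200 camera calls.

## Working session

There is one attempt and no reset: what is moved stays moved. The work goes in short steps, Python scripts to look and compute and a shell command to move; the robot and the scene stay as the last step left them, time stands still between calls to the robot, and variables do not carry over. Pictures are saved under pics/ and viewed, at most 10 in all, crops included, and the job is handed in when it is done.

```bash
ls; mkdir -p pics
cat > h.py <<'E'
import numpy as np, cv2
from rig import robot, cams
def K(c):
    f=c["color"].shape[0]/2/np.tan(np.radians(c["fov_y"])/2); return f,c["cx"],c["cy"]
def cloud(c):
    f,cx,cy=K(c); d=c["depth"]; v,u=np.mgrid[:d.shape[0],:d.shape[1]]
    p=np.stack([(u-cx)/f*d,(v-cy)/f*d,d,np.ones_like(d)],-1)@np.linalg.inv(c["view"]).T
    p=p[...,:3]; p[d<=0]=np.nan; return p
def ray(c,u,v,z):
    f,cx,cy=K(c); M=np.linalg.inv(c["view"]); o=M[:3,3]; r=M[:3,:3]@[(u-cx)/f,(v-cy)/f,1]
    return o+r*(z-o[2])/r[2]
def pix(c,P):
    f,cx,cy=K(c); q=c["view"]@np.r_[P,1]; return q[0]/q[2]*f+cx,q[1]/q[2]*f+cy
E
python3 - <<'E'
from h import *
a=cams.camera("top"); b=cams.camera("side")
cv2.imwrite("pics/top0.png",cv2.resize(a["color"],(800,600),interpolation=cv2.INTER_CUBIC)); cv2.imwrite("pics/side0.png",cv2.resize(b["color"],(800,600),interpolation=cv2.INTER_CUBIC))
for c in(a,b):
  M=np.linalg.inv(c["view"]); print(K(c),M.round(3).tolist(), np.mean(c["depth"]>0))
print(robot.get_obs())
E
```

```text
pics
(np.float64(402.8612665335144), 277.6257890461956, 207.2156060059949) [[-0.042, -0.972, 0.231, 0.269], [-0.999, 0.041, -0.01, 0.077], [0.0, -0.231, -0.973, 1.242], [0.0, 0.0, 0.0, 1.0]] 0.995875850340136
(np.float64(417.5385445924312), 278.96488056779197, 210.32104414436557) [[0.983, -0.076, 0.168, 0.341], [-0.184, -0.484, 0.855, -0.933], [0.017, -0.872, -0.49, 0.727], [0.0, 0.0, 0.0, 1.0]] 0.9961479591836735
{'time': 0.1, 'q': array([ 1.01450277e+00,  5.28367822e-01,  1.43378962e+00,  8.55197774e-06,
        1.18142990e+00, -1.78489377e-01]), 'joint_velocities': array([ 0.00090591, -0.00303248, -0.00076453, -0.00087005,  0.00015407,
       -0.00102924]), 'joint_torque': array([ 2.07701228e-04, -4.40988994e+01, -1.77151287e+01,  6.35128794e-02,
        5.34421694e-02, -4.77285948e-05]), 'position': array([0.23016956, 0.58038242, 0.23866787]), 'tool_rot': array([ 1.87782134e-01,  9.82210199e-01, -9.29366535e-04, -3.61917927e-04]), 'ft_force': array([-0.07920402,  0.06009189, -0.34034618]), 'moment': array([-0.02566436, -0.01392472,  0.02871423]), 'grip_force': 0.0, 'grip_width': 0.0867650577305237}
```

View pics/top0.png

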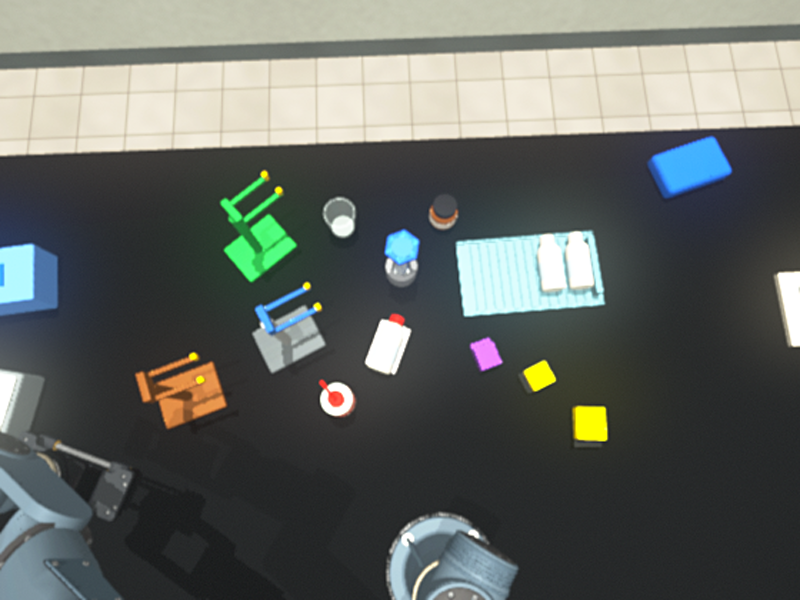

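View pics/side0.png

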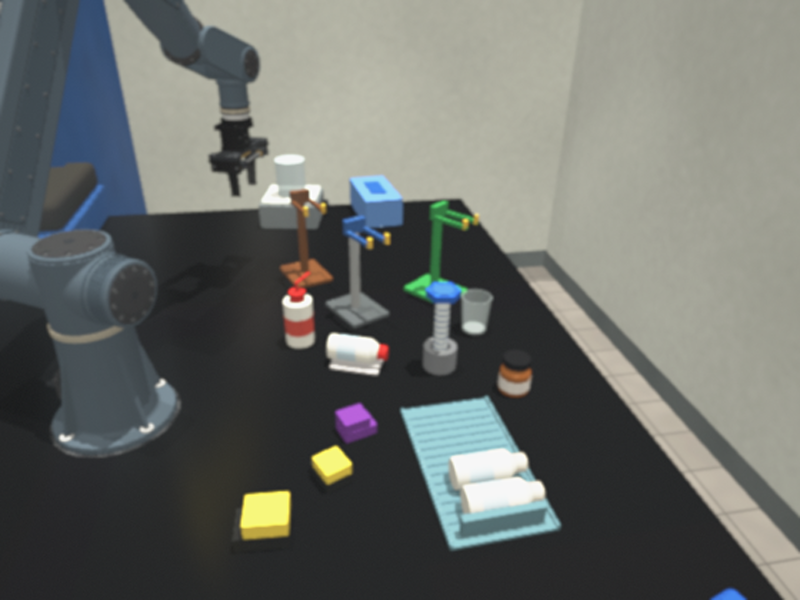

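The top view (800x600 px) shows three hooks: brown (190,380), blue (290,315) and green (260,215). The blue one is meant. The cylinder foot is at (402,246) and the red-capped bottle at (388,345). The tray is at (530,272), with its stop at the right end.

The chock-like things are purple (486,353), small yellow (538,376) and large yellow (590,424). The small yellow one fits the description, since purple is excluded and it is the smaller of the other two. I'll confirm that in a crop and measure.

```bash
cat > m.py <<'E'
from h import *
def pts(c,name,lo,hi,zl=None,box=None):
    hsv=cv2.cvtColor(c["color"],cv2.COLOR_BGR2HSV); m=cv2.inRange(hsv,lo,hi)>0
    P=cloud(c); 
    with np.errstate(invalid="ignore"):
        if zl: m&=(P[...,2]>zl[0])&(P[...,2]<zl[1])
        if box: m&=(P[...,0]>box[0])&(P[...,0]<box[1])&(P[...,1]>box[2])&(P[...,1]<box[3])
    return P[m],m
def comps(c,lo,hi,zl,minn=25):
    P=cloud(c); _,m=pts(c,"",lo,hi,zl); n,l,s,ce=cv2.connectedComponentsWithStats(m.astype(np.uint8))
    for i in range(1,n):
        if s[i,4]>=minn:
            q=P[l==i]; r=cv2.minAreaRect((q[:,:2]*1000).astype(np.float32)); 
            print(s[i,4],"px",ce[i].round(0),"med",np.median(q,0).round(3),"z",np.percentile(q[:,2],[2,98]).round(3),"rect mm",np.round(r[0],1),np.round(r[1],1),round(r[2],1))
E
python3 - <<'E'
from m import *
C={n:cams.camera(n) for n in("top","side")}
for n,c in C.items():
    print("==",n)
    for nm,lo,hi,zl in [("blue foot/hook",(95,120,60),(125,255,255),(.14,.26)),("yellow",(22,120,80),(34,255,255),(.005,.26)),("purple",(130,80,50),(160,255,255),(.0,.1)),("red",(0,150,90),(6,255,255),(.01,.2)),("red2",(174,150,90),(180,255,255),(.01,.2)),("tray",(80,30,60),(98,255,255),(-.005,.07)),("white",(0,0,120),(180,70,255),(.02,.17)),("amber",(5,120,60),(15,255,255),(.01,.1))]:
        print("-",nm); comps(c,lo,hi,zl)
t=C["top"]["color"]; cv2.imwrite("pics/crop1.png",cv2.resize(t[160:330,150:450],(800,453),interpolation=cv2.INTER_CUBIC))
E
```

```text
== top
- blue foot/hook
216 px [281. 174.] med [0.61  0.057 0.179] z [0.172 0.183] rect mm [618.6  53.2] [59.9 67.5] 79.6
343 px [197. 219.] med [0.487 0.283 0.216] z [0.206 0.238] rect mm [493.5 268.5] [54.  94.4] 26.2
- yellow
266 px [377. 263.] med [ 0.372 -0.222  0.039] z [0.021 0.043] rect mm [ 371.6 -224.9] [46.7 49.9] 26.5
26 px [140. 265.] med [0.376 0.418 0.221] z [0.01  0.228] rect mm [387.5 455.7] [87.7 11.7] 70.4
524 px [412. 297.] med [ 0.271 -0.311  0.051] z [0.023 0.056] rect mm [ 272.  -315.3] [58.7 67.3] 87.3
- purple
341 px [339. 248.] med [ 0.422 -0.115  0.038] z [0.002 0.044] rect mm [ 429.2 -121.4] [66.6 55.8] 17.3
- red
42 px [278. 223.] med [0.504 0.066 0.046] z [0.037 0.052] rect mm [503.9  67.4] [28.7 14. ] 67.4
87 px [234. 278.] med [0.339 0.191 0.125] z [0.12  0.152] rect mm [339.5 190.5] [27.8 25.1] 87.3
- red2
- tray
6520 px [361. 190.] med [ 0.602 -0.195  0.003] z [-0.004  0.04 ] rect mm [ 607.8 -237.2] [345.8 378.7] 83.6
134 px [297. 369.] med [0.083 0.029 0.013] z [0.008 0.017] rect mm [83.4 25.8] [19.1 65.1] 20.7
207 px [279. 398.] med [0.011 0.085 0.
[... 3166 characters left out ...]
09. 233.] med [0.619 0.04  0.081] z [0.045 0.159] rect mm [622.7  46.7] [58.8 58.9] 76.8
47 px [209. 236.] med [0.34  0.166 0.025] z [0.021 0.031] rect mm [342.1 171.2] [56.  26.1] 6.0
565 px [246. 244.] med [0.444 0.075 0.048] z [0.023 0.06 ] rect mm [447.6  82.6] [ 42.7 105.1] 67.4
115 px [359. 269.] med [ 0.736 -0.073  0.029] z [0.021 0.038] rect mm [743.1 -68.1] [25.4 59.7] 78.3
2474 px [345. 340.] med [ 0.61  -0.335  0.046] z [0.027 0.057] rect mm [ 617.5 -320.6] [127.9 135.1] 86.7
- amber
341 px [213. 187.] med [0.369 0.506 0.013] z [0.01  0.091] rect mm [368.5 508.4] [ 97.8 131. ] 17.9
159 px [360. 261.] med [ 0.736 -0.07   0.049] z [0.041 0.063] rect mm [742.3 -59.5] [39.3 56.5] 65.0
```

View pics/crop1.png

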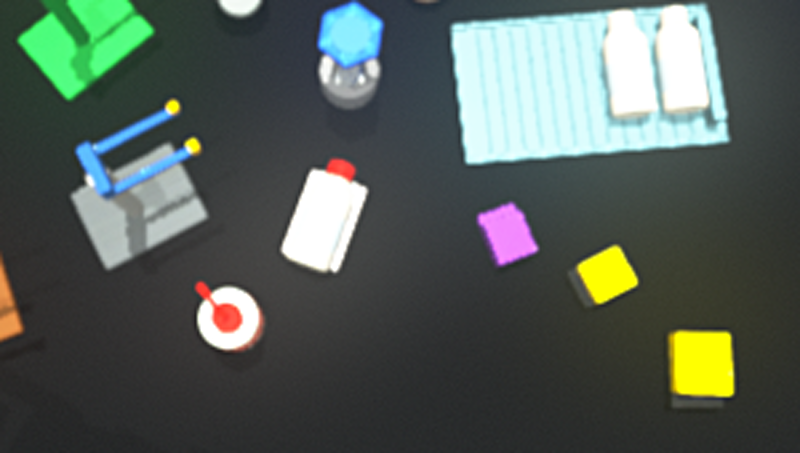

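The crop confirms the small yellow chock at crop (607,275), about 44 mm wide and 43 mm high. The larger one at crop (702,363) is 56 mm high, so I leave it. Next I refine the hook, foot and tray, and start with a lift and twist that holds for any result.

```bash
cat > go.py <<'E'
import sys
from h import *
from scipy.spatial.transform import Rotation as R
def plan(x,y,z,yaw,x0=None,yaw0=None):
    o=robot.get_obs(); p=o["position"] if x0 is None else np.array(x0)
    ty=R.from_quat(o["tool_rot"]).as_matrix()[:,1]; w=np.degrees(np.arctan2(ty[1],ty[0])) if yaw0 is None else yaw0
    d=(w-yaw+90)%180-90; a=np.radians(yaw if abs((w-d-yaw+180)%360-180)<1 else yaw+180); D=np.array([x,y,z])-p
    Y=np.array([np.cos(a),np.sin(a)]); X=np.array([-Y[1],Y[0]])
    print("t%.1f pos %s yaw %.1f grip %.4f | twist %.1f then shift cm %s"%(o["time"],p.round(4),w,o["grip_width"],d,np.round([100*X@D[:2],100*Y@D[:2],-100*D[2]],2)))
if __name__=="__main__": plan(*map(float,sys.argv[1:5]))
E
python3 -m pendant '[{"jaw":1,"linear":[0,0,-2],"twist":6},{"jaw":1,"linear":[0,0,-2],"twist":6},{"jaw":1,"linear":[0,0,-2],"twist":6},{"jaw":1,"linear":[0,0,-1],"twist":6},{"jaw":1,"linear":[0,0,0],"twist":6},{"jaw":1,"linear":[0,0,0],"twist":6},{"jaw":1,"linear":[0,0,0],"twist":6},{"jaw":1,"linear":[0,0,0],"twist":6}]' 30
cat > ref.py <<'E'
from m import *
B=((95,120,60),(125,255,255))
for n in("top","side"):
    c=cams.camera(n)
    w,_=pts(c,"",*B,(.229,.245),(.4,.6,.2,.36)); t,_=pts(c,"",*B,(.212,.219),(.4,.6,.2,.36)); l,_=pts(c,"",(18,80,80),(36,255,255),(.2,.235),(.45,.6,.15,.3)); f,_=pts(c,"",*B,(.176,.19),(.5,.75,-.05,.15))
    W=w.mean(0);L=l.mean(0); q=cv2.minAreaRect((np.vstack([w,t])[:,:2]*1000).astype(np.float32))
    print(n,"wall",W.round(4),len(w),"lips",L.round(4),len(l),"yaw",np.degrees(np.arctan2(*(L-W)[1::-1])).round(1),"tines",t[:,2].mean().round(4),"rect",np.round(q[0],1),np.round(q[1],1),round(q[2],1))
    # foot: support widths of convex hull
    h=cv2.convexHull((f[:,:2]*1000).astype(np.float32))[:,0]; A=np.radians(np.arange(0,180,.5)); pr=h@np.array([np.cos(A),np.sin(A)]); wd=np.ptp(pr,axis=0)
    s=wd[:120]+wd[120:240]+wd[240:]; k=s.argmin(); ph=[k,k+120,k+240]; m=(pr.max(0)+pr.min(0))/2; U=np.array([[np.cos(A[j]),np.sin(A[j])] for j in ph]); ce=np.linalg.lstsq(U,m[ph],rcond=None)[0]
    print("  foot",ce.round(1),"yaw mod60",k/2,"widths",wd[ph].round(1),"z",f[:,2].mean().round(4))
    tr,_=pts(c,"",(80,30,60),(98,255,255),(-.003,.012),(.45,.8,-.42,-.04)); q=cv2.minAreaRect((tr[:,:2]*1000).astype(np.float32)); print("  tray",np.round(q,1) if 0 else (np.round(q[0],1),np.round(q[1],1),round(q[2],2)))
    st,_=pts(c,"",(80,30,60),(98,255,255),(.036,.05),(.45,.8,-.45,-.3)); 
    if len(st)>20: print("  stop top",st.mean(0).round(4),np.percentile(st,[3,97],0).round(3).tolist())
E
python3 ref.py
```

```text
time: 0.87
position: [0.2304, 0.5807, 0.3094]
tool_rot: [0.573, 0.819, -0.0, 0.0]
ft_force: [-0.0, 0.1, 0.4]
grip_width: 0.0873
grip_force: 0.0
top wall [0.477  0.304  0.2357] 106 lips [0.5165 0.2208 0.2228] 28 yaw -64.6 tines 0.2148 rect [493.7 269.6] [52.8 92.3] 26.3
  foot [619.3  53.2] yaw mod60 19.5 widths [60.6 59.9 60.3] z 0.1792
  tray (array([ 625. , -230.1]), array([349.1, 378.2]), 0.19)
  stop top [ 0.6064 -0.3679  0.0409] [[0.546, -0.375, 0.037], [0.67, -0.361, 0.046]]
side wall [0.4781 0.299  0.2343] 57 lips [0.5197 0.2173 0.2174] 42 yaw -63.1 tines 0.2145 rect [494.7 268.6] [54.1 90.3] 28.1
  foot [621.   51.2] yaw mod60 19.5 widths [61.5 65.  61.6] z 0.1801
  tray (array([ 612.2, -224.7]), array([184.9, 332.3]), 2.61)
  stop top [ 0.6099 -0.3722  0.0413] [[0.55, -0.379, 0.037], [0.672, -0.363, 0.044]]
```

```bash
python3 go.py .620 .052 .30 19.5
```

```text
t1.0 pos [0.2304 0.5807 0.3093] yaw 20.4 grip 0.0871 | twist 0.9 then shift cm [-62.85  19.08   0.93]
```

```bash
python3 -m pendant '[{"jaw":1,"linear":[-3.5,1.06,0],"twist":0.9},{"jaw":1,"linear":[-3.5,1.06,0],"twist":0},{"jaw":1,"linear":[-3.5,1.06,0],"twist":0},{"jaw":1,"linear":[-3.5,1.06,0],"twist":0},{"jaw":1,"linear":[-3.5,1.06,0],"twist":0},{"jaw":1,"linear":[-3.5,1.06,0],"twist":0},{"jaw":1,"linear":[-3.5,1.06,0],"twist":0},{"jaw":1,"linear":[-3.5,1.06,0],"twist":0},{"jaw":1,"linear":[-3.5,1.06,0],"twist":0},{"jaw":1,"linear":[-3.5,1.06,0],"twist":0},{"jaw":1,"linear":[-3.5,1.06,0],"twist":0},{"jaw":1,"linear":[-3.5,1.06,0],"twist":0}]' >/dev/null
python3 -m pendant '[{"jaw":1,"linear":[-3.5,1.06,0],"twist":0},{"jaw":1,"linear":[-3.5,1.06,0],"twist":0},{"jaw":1,"linear":[-3.5,1.06,0],"twist":0},{"jaw":1,"linear":[-3.5,1.06,0],"twist":0},{"jaw":1,"linear":[-3.5,1.06,0],"twist":0},{"jaw":1,"linear":[-3.35,1.06,0],"twist":0},{"jaw":1,"linear":[0,0,1],"twist":0},{"jaw":1,"linear":[0,0,0],"twist":0},{"jaw":1,"linear":[0,0,0],"twist":0}]'
python3 go.py .620 .052 .176 19.5; cp ref.py /tmp/
python3 - <<'E'
from h import *
a=cams.camera("top")["color"]; b=cams.camera("side")["color"]
cv2.imwrite("pics/p2.png",np.hstack([cv2.resize(a[100:250,210:350],(400,428)),cv2.resize(b[90:240,240:380],(400,428))]))
E
```

```text
time: 2.72
position: [0.6191, 0.0524, 0.2984]
tool_rot: [0.577, 0.817, -0.001, -0.002]
ft_force: [-0.0, 0.6, -0.1]
grip_width: 0.0869
grip_force: 0.0
t2.7 pos [0.6191 0.0524 0.2984] yaw 19.5 grip 0.0869 | twist 0.0 then shift cm [-0.07  0.07 12.24]
```

View pics/p2.png

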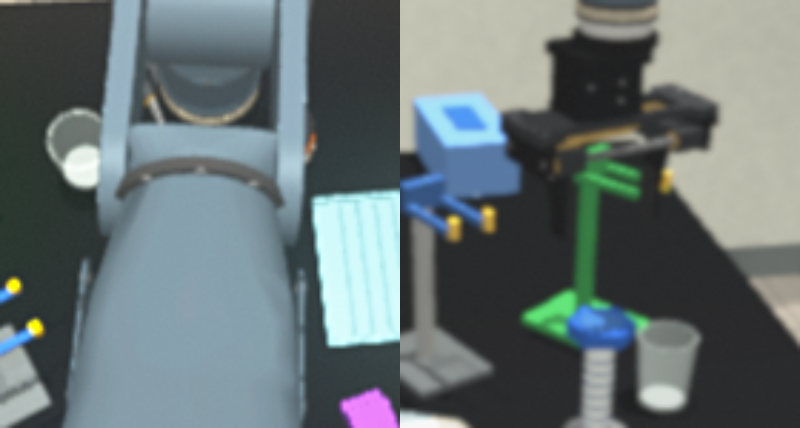

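The side crop shows the open gripper above the foot (crop 600,325), with nothing in the way. The arm hides it in the top view. Descend and grip.

```bash
python3 -m pendant '[{"jaw":1,"linear":[-0.07,0.07,2.5],"twist":0},{"jaw":1,"linear":[0,0,2.5],"twist":0},{"jaw":1,"linear":[0,0,2.5],"twist":0},{"jaw":1,"linear":[0,0,2.5],"twist":0},{"jaw":1,"linear":[0,0,1.5],"twist":0},{"jaw":1,"linear":[0,0,0.75],"twist":0},{"jaw":1,"linear":[0,0,0],"twist":0},{"jaw":0,"linear":[0,0,0],"twist":0},{"jaw":0,"linear":[0,0,0],"twist":0},{"jaw":0,"linear":[0,0,0],"twist":0},{"jaw":0,"linear":[0,0,0],"twist":0},{"jaw":0,"linear":[0,0,0],"twist":0}]' 30
python3 -m pendant '[{"jaw":0,"linear":[0,0,0],"twist":0},{"jaw":0,"linear":[0,0,0],"twist":0},{"jaw":0,"linear":[0,0,0],"twist":0}]'; python3 go.py .5475 .1575 .250 26
```

```text
time: 3.82
position: [0.6216, 0.0517, 0.178]
tool_rot: [0.577, 0.816, 0.0, 0.001]
ft_force: [0.0, 0.4, 0.2]
grip_width: 0.0612
grip_force: 0.0
time: 4.07
position: [0.6217, 0.0516, 0.1779]
tool_rot: [0.578, 0.816, 0.0, 0.001]
ft_force: [-0.1, -0.5, 5.5]
grip_width: 0.0596
grip_force: 30.0
t4.1 pos [0.6217 0.0516 0.1779] yaw 19.4 grip 0.0596 | twist -6.6 then shift cm [12.77 -2.03 -7.21]
```

```bash
python3 -m pendant '[{"jaw":0,"linear":[0,0,-1],"twist":0},{"jaw":0,"linear":[0,0,-1.5],"twist":0},{"jaw":0,"linear":[0,0,-1.5],"twist":0},{"jaw":0,"linear":[0,0,-1.5],"twist":0},{"jaw":0,"linear":[0,0,-1.5],"twist":0},{"jaw":0,"linear":[0,0,-0.5],"twist":-3.3},{"jaw":0,"linear":[0,0,0],"twist":-3.3},{"jaw":0,"linear":[0,0,0],"twist":0},{"jaw":0,"linear":[0,0,0],"twist":0}]'
cat > seef.py <<'E'
from m import *
o=robot.get_obs(); p=o["position"]
for n in("top","side"):
    c=cams.camera(n); P=cloud(c); f,m=pts(c,"",(95,120,60),(125,255,255),(p[2]-.03,p[2]+.02),(p[0]-.06,p[0]+.06,p[1]-.06,p[1]+.06)); print(n,len(f))
    if len(f)>30:
        print(np.percentile(f,[2,50,98],0).round(3).tolist()); v,u=np.nonzero(m); print("px",u.min(),u.max(),v.min(),v.max(), "ray@foot", ray(c,(u.min()+u.max())/2,v.mean(),p[2]-.005).round(4),"TCP",p.round(4))
    if n=="side":
        q,_=pts(c,"",(0,0,90),(180,90,255),(p[2]-.16,p[2]-.03),(p[0]-.05,p[0]+.05,p[1]-.06,p[1]+.06))
        # tube near surface: axis line fit: x,y vs z
        if len(q)>30:
            for lo in np.arange(p[2]-.15,p[2]-.03,.03):
                s=q[(q[:,2]>lo)&(q[:,2]<lo+.03)]; 
                if len(s)>5: print("tube z%.3f"%(lo+.015),s[:,:2].mean(0).round(4),np.percentile(s[:,0],[3,97]).round(4),len(s))
        u,v=map(int,pix(c,p)); cv2.imwrite("pics/f%d.png"%int(o["time"]*100),cv2.resize(c["color"][max(v-60,0):v+90,max(0,u-75):u+75],(600,600),interpolation=cv2.INTER_CUBIC))
E
python3 seef.py; python3 go.py .5475 .1575 .250 26; ls pics
```

```text
time: 4.82
position: [0.6205, 0.0518, 0.2518]
tool_rot: [0.53, 0.848, -0.0, -0.001]
ft_force: [0.2, -0.4, -1.7]
grip_width: 0.0598
grip_force: 30.0
top 0
side 239
[[0.597, 0.02, 0.242], [0.625, 0.04, 0.254], [0.656, 0.079, 0.256]]
px 304 323 174 187 ray@foot [0.6291 0.053  0.2468] TCP [0.6205 0.0518 0.2518]
tube z0.117 [0.6167 0.0424] [0.6059 0.6302] 87
tube z0.147 [0.6171 0.0412] [0.6063 0.6312] 90
tube z0.177 [0.6162 0.0413] [0.6056 0.63  ] 95
tube z0.207 [0.6169 0.0409] [0.6057 0.6306] 96
t4.9 pos [0.6206 0.0518 0.2515] yaw 26.0 grip 0.0599 | twist -0.0 then shift cm [12.71 -1.93  0.15]
crop1.png
f481.png
p2.png
side0.png
top0.png
```

```bash
python3 -m pendant '[{"jaw":0,"linear":[1,-1,0],"twist":0},{"jaw":0,"linear":[2,-0.9,0],"twist":0},{"jaw":0,"linear":[2.5,0,0],"twist":0},{"jaw":0,"linear":[2.5,0,0],"twist":0},{"jaw":0,"linear":[2.5,0,0],"twist":0},{"jaw":0,"linear":[2,0,0],"twist":0},{"jaw":0,"linear":[0,0,0],"twist":0},{"jaw":0,"linear":[0,0,0],"twist":0}]'
python3 seef.py | grep -v top; python3 go.py .499 .259 .250 26
python3 - <<'E'
from m import *
c=cams.camera("side"); B=((95,120,60),(125,255,255))
w,_=pts(c,"",*B,(.229,.245),(.4,.53,.26,.36)); l,_=pts(c,"",(18,80,80),(36,255,255),(.2,.235),(.45,.6,.15,.3)); 
print("wall",w.mean(0).round(4),"lips",l.mean(0).round(4),len(w),len(l))
n,lab,s,ce=cv2.connectedComponentsWithStats(pts(c,"",(18,80,80),(36,255,255),(.2,.235),(.45,.6,.15,.3))[1].astype(np.uint8)); print([(ce[i].round(1).tolist(),s[i,4],ray(c,*ce[i],.222).round(4).tolist()) for i in range(1,n)])
E
```

```text
time: 5.58
position: [0.5485, 0.1564, 0.2518]
tool_rot: [0.529, 0.849, -0.0, -0.0]
ft_force: [0.6, -0.7, -1.7]
grip_width: 0.0595
grip_force: 30.0
side 223
[[0.51, 0.122, 0.242], [0.552, 0.143, 0.254], [0.586, 0.183, 0.262]]
px 264 290 161 173 ray@foot [0.5484 0.1599 0.2468] TCP [0.5485 0.1564 0.2518]
tube z0.117 [0.5471 0.1446] [0.5361 0.5606] 79
tube z0.147 [0.5471 0.1448] [0.5356 0.5601] 81
tube z0.177 [0.5467 0.1444] [0.5353 0.5596] 79
tube z0.207 [0.5461 0.1445] [0.5352 0.5586] 84
t5.7 pos [0.5496 0.1552 0.2519] yaw 26.0 grip 0.0597 | twist 0.0 then shift cm [1.155e+01 1.000e-02 1.900e-01]
wall [0.4697 0.2949 0.2338] lips [0.4998 0.2074 0.2174] 38 21
[([258.0, 170.2], np.int32(21), [0.4983, 0.1971, 0.222])]
```

```bash
python3 -m pendant '[{"jaw":0,"linear":[2,0,0],"twist":0},{"jaw":0,"linear":[2,0,0],"twist":0},{"jaw":0,"linear":[2,0,0],"twist":0},{"jaw":0,"linear":[2,0,0],"twist":0},{"jaw":0,"linear":[1.5,0,0],"twist":0},{"jaw":0,"linear":[1,0,0],"twist":0},{"jaw":0,"linear":[1,0,0],"twist":0},{"jaw":0,"linear":[0,0,0],"twist":0},{"jaw":0,"linear":[0,0,0],"twist":0},{"jaw":0,"linear":[0,0,0],"twist":0}]'
python3 go.py .499 .259 .2275 26; python3 seef.py | grep -v top; ls pics
```

```text
time: 6.57
position: [0.4992, 0.2583, 0.252]
tool_rot: [0.53, 0.848, -0.0, 0.0]
ft_force: [-0.1, 0.1, -1.8]
grip_width: 0.0598
grip_force: 30.0
t6.6 pos [0.4992 0.2583 0.252 ] yaw 26.0 grip 0.0598 | twist 0.0 then shift cm [0.07 0.01 2.45]
side 216
[[0.456, 0.226, 0.227], [0.499, 0.248, 0.253], [0.535, 0.293, 0.257]]
px 240 267 149 162 ray@foot [0.4933 0.259  0.247 ] TCP [0.4992 0.2583 0.252 ]
tube z0.117 [0.4899 0.2676] [0.4688 0.512 ] 123
tube z0.147 [0.489  0.2686] [0.4695 0.5084] 122
tube z0.177 [0.4877 0.2675] [0.4677 0.5082] 120
tube z0.207 [0.496  0.2495] [0.4697 0.5341] 80
crop1.png
f481.png
f558.png
f656.png
p2.png
side0.png
top0.png
```

View pics/f656.png

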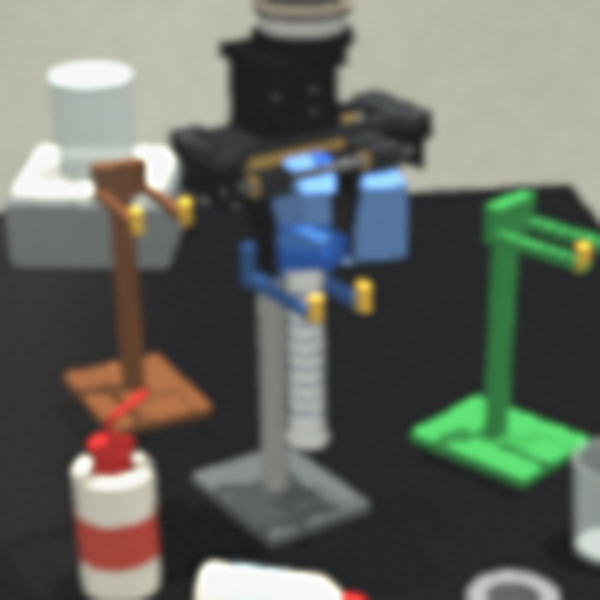

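The foot sits over the tines between the lips (crop 317,305 and 365,295), with the tube in the slot. Lower it.

```bash
python3 -m pendant '[{"jaw":0,"linear":[0,0,0.6],"twist":0},{"jaw":0,"linear":[0,0,0.6],"twist":0},{"jaw":0,"linear":[0,0,0.5],"twist":0},{"jaw":0,"linear":[0,0,0.4],"twist":0},{"jaw":0,"linear":[0,0,0.2],"twist":0},{"jaw":0,"linear":[0,0,0],"twist":0},{"jaw":0,"linear":[0,0,0],"twist":0}]'
python3 -m pendant '[{"jaw":0,"linear":[0,0,0.1],"twist":0},{"jaw":0,"linear":[0,0,0.05],"twist":0},{"jaw":0,"linear":[0,0,0],"twist":0}]'
```

```text
time: 7.25
position: [0.4986, 0.259, 0.2288]
tool_rot: [0.529, 0.848, -0.0, -0.0]
ft_force: [-0.3, -0.6, -1.8]
grip_width: 0.0595
grip_force: 30.0
time: 7.5
position: [0.4987, 0.2591, 0.2277]
tool_rot: [0.529, 0.848, 0.0, 0.0]
ft_force: [0.1, 0.0, -1.6]
grip_width: 0.0596
grip_force: 30.0
```

```bash
python3 -m pendant '[{"jaw":0,"linear":[0,0,0.1],"twist":0},{"jaw":0,"linear":[0,0,0],"twist":0},{"jaw":0,"linear":[0,0,0],"twist":0}]' | grep -E "pos|ft"; python3 -m pendant '[{"jaw":0,"linear":[0,0,0.1],"twist":0},{"jaw":0,"linear":[0,0,0],"twist":0},{"jaw":0,"linear":[0,0,0],"twist":0}]'| grep -E "pos|ft"
```

```text
position: [0.4988, 0.2591, 0.227]
ft_force: [0.5, 0.1, 2.0]
position: [0.4988, 0.2591, 0.2269]
ft_force: [-2.0, 0.9, 7.4]
```

Contact came at the expected height. Release, rise, and check.

```bash
python3 -m pendant '[{"jaw":0.8,"linear":[0,0,0],"twist":0},{"jaw":0.8,"linear":[0,0,0],"twist":0},{"jaw":0.9,"linear":[0,0,0],"twist":0},{"jaw":1,"linear":[0,0,0],"twist":0},{"jaw":1,"linear":[0,0,-1],"twist":0},{"jaw":1,"linear":[0,0,-2],"twist":0},{"jaw":1,"linear":[0,0,-3],"twist":0},{"jaw":1,"linear":[0,0,-3],"twist":0},{"jaw":1,"linear":[0,0,-1],"twist":0}]'
python3 - <<'E'
from m import *
c=cams.camera("side")
f,_=pts(c,"",(95,120,60),(125,255,255),(.222,.24),(.42,.58,.19,.34)); print(f.mean(0).round(4),np.percentile(f,[2,98],0).round(4).tolist())
q,_=pts(c,"",(0,0,90),(180,90,255),(.07,.2),(.44,.56,.2,.27))
for z in(.08,.11,.14,.17): s=q[abs(q[:,2]-z)<.015]; print(z,s[:,:2].mean(0).round(4) if len(s) else 0,len(s))
cv2.imwrite("pics/h1.png",cv2.resize(c["color"][110:230,190:330],(700,600),interpolation=cv2.INTER_CUBIC))
P=cloud(c)
E
python3 go.py .447 .09 .30 67
```

```text
time: 8.75
position: [0.5008, 0.2598, 0.3307]
tool_rot: [0.529, 0.848, 0.003, 0.003]
ft_force: [0.2, -0.4, 0.9]
grip_width: 0.0868
grip_force: 0.0
[0.4901 0.2683 0.2293] [[0.4572, 0.2276, 0.2229], [0.5266, 0.3092, 0.2376]]
0.08 [0.4964 0.2476] 56
0.11 [0.4959 0.2482] 67
0.14 [0.4958 0.2486] 75
0.17 [0.4955 0.2487] 77
t8.8 pos [0.5011 0.2598 0.331 ] yaw 26.1 grip 0.0867 | twist -40.9 then shift cm [ -1.66 -17.75   3.1 ]
```

View pics/h1.png

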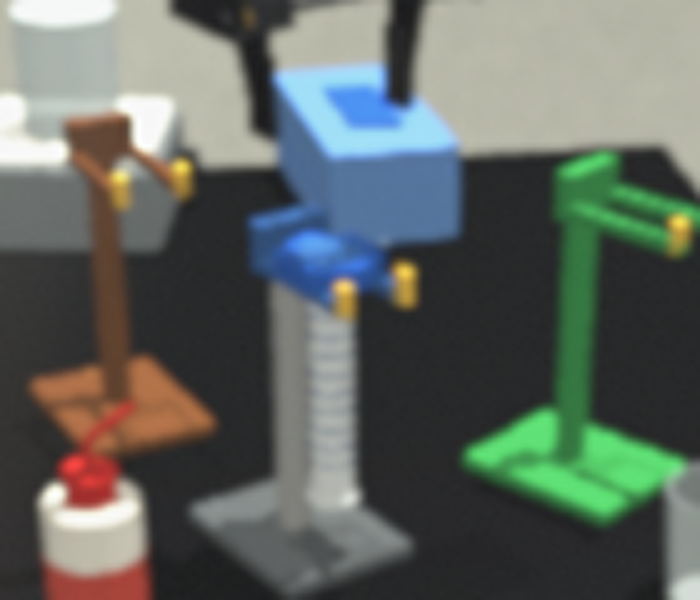

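The foot is seated behind both lips and the tube hangs plumb at about (0.4985, 0.259). Now I measure the lying bottles and the tray.

```bash
cat > bot.py <<'E'
from m import *
from scipy.optimize import least_squares
def fit(c,box,z0,yaw):
    p,_=pts(c,"",(0,0,110),(180,80,255),(z0+.004,z0+.03),box)
    if len(p)<60: return None
    m=p[:,:2].mean(0)
    def r(s,p=p): a=s[1]; n=np.array([-np.sin(a),np.cos(a)]); d=(p[:,:2]-m)@n-s[0]; return np.hypot(d,p[:,2]-z0)-.025
    s=least_squares(r,[0.005,np.radians(yaw)],loss="soft_l1",f_scale=.002); k=abs(r(s.x))<.004
    a=s.x[1]; u=np.array([np.cos(a),np.sin(a)]); n=np.array([-u[1],u[0]]); t=np.percentile((p[k][:,:2]-m)@u,[1,99])
    return (m+n*s.x[0]+u*(t[0]+.045)).round(4),np.degrees(a).round(1),(t[1]-t[0]).round(3),k.sum(),np.abs(r(s.x)[k]).mean().round(4)
if __name__=="__main__":
  for n in("top","side"):
    c=cams.camera(n); print(n)
    print(" last",fit(c,(.36,.52,.03,.15),.035,-23))
    print(" row2",fit(c,(.5,.70,-.292,-.23),.031,2)); print(" row1",fit(c,(.5,.70,-.36,-.30),.031,2))
    tr,_=pts(c,"",(80,30,60),(98,255,255),(.003,.0125),(.45,.8,-.42,-.04)); a=np.radians(2.5); u=np.array([np.cos(a),np.sin(a)]); v=np.array([-u[1],u[0]])
    print(" tray",len(tr),np.percentile(tr[:,:2]@u,[.5,99.5]).round(4),np.percentile(tr[:,:2]@v,[.5,99.5]).round(4))
    f=pts(c,"",(80,30,60),(98,255,255),(-.002,.0125),(.45,.8,-.42,-.04))[1].astype(np.uint8); h=max(cv2.findContours(f,0,2)[0],key=cv2.contourArea); ap=cv2.approxPolyDP(h,6,True)[:,0]; print([ray(c,*q,.008)[:2].round(3).tolist() for q in ap])
E
python3 bot.py
```

```text
top
 last (array([0.4419, 0.0936]), np.float64(-22.6), np.float64(0.091), np.int64(464), np.float64(0.0014))
 row2 (array([ 0.6032, -0.2749]), np.float64(-2.4), np.float64(0.106), np.int64(388), np.float64(0.0017))
 row1 (array([ 0.6058, -0.3367]), np.float64(-2.7), np.float64(0.103), np.int64(409), np.float64(0.0017))
 tray 2922 [0.4608 0.7523] [-0.4152 -0.0764]
[[0.698, -0.04], [0.466, -0.041], [0.45, -0.195], [0.525, -0.303], [0.506, -0.31], [0.528, -0.394], [0.554, -0.394], [0.563, -0.316], [0.699, -0.338], [0.694, -0.311], [0.771, -0.28], [0.747, -0.265], [0.776, -0.258], [0.788, -0.209], [0.757, -0.2], [0.785, -0.196], [0.766, -0.152], [0.791, -0.147], [0.763, -0.145], [0.755, -0.089], [0.707, -0.085]]
side
 last (array([0.4451, 0.0932]), np.float64(-20.8), np.float64(0.094), np.int64(354), np.float64(0.0015))
 row2 (array([ 0.606 , -0.2745]), np.float64(11.6), np.float64(0.115), np.int64(511), np.float64(0.0015))
 row1 (array([ 0.6083, -0.3355]), np.float64(5.7), np.float64(0.112), np.int64(768), np.float64(0.0014))
 tray 4037 [0.5104 0.6801] [-0.4154 -0.1061]
[[0.69, -0.068], [0.513, -0.081], [0.528, -0.396], [0.703, -0.382], [0.697, -0.331], [0.678, -0.372], [0.547, -0.373], [0.57, -0.222], [0.695, -0.223]]
```

```bash
python3 -m pendant '[{"jaw":1,"linear":[0,0,0],"twist":-7},{"jaw":1,"linear":[0,0,0],"twist":-7},{"jaw":1,"linear":[0,0,0],"twist":-7},{"jaw":1,"linear":[0,0,0],"twist":-7},{"jaw":1,"linear":[0,0,0],"twist":-7},{"jaw":1,"linear":[0,0,0],"twist":-7},{"jaw":1,"linear":[0,0,0],"twist":0}]' >/dev/null;python3 go.py .448 .0915 .10 68
```

```text
t9.5 pos [0.4974 0.2586 0.3231] yaw 68.2 grip 0.0869 | twist 0.2 then shift cm [ -1.68 -17.34  22.31]
```

```bash
python3 -m pendant '[{"jaw":1,"linear":[-0.3,-2.9,0],"twist":0},{"jaw":1,"linear":[-0.3,-2.9,0],"twist":0},{"jaw":1,"linear":[-0.3,-2.9,0],"twist":0},{"jaw":1,"linear":[-0.3,-2.9,0],"twist":0},{"jaw":1,"linear":[-0.3,-2.9,3],"twist":0},{"jaw":1,"linear":[-0.2,-2.8,4],"twist":0},{"jaw":1,"linear":[0,0,4],"twist":0},{"jaw":1,"linear":[0,0,4],"twist":0},{"jaw":1,"linear":[0,0,4],"twist":0},{"jaw":1,"linear":[0,0,3],"twist":0},{"jaw":1,"linear":[0,0,0],"twist":0},{"jaw":1,"linear":[0,0,0],"twist":0}]';python3 go.py .448 .0915 .035 68
python3 - <<'E'
from bot import *
c=cams.camera("side"); print(fit(c,(.36,.52,.03,.15),.035,-23)); cv2.imwrite("pics/b1.png",cv2.resize(c["color"][150:290,170:330],(800,700))[:600])
E
```

```text
time: 10.48
position: [0.4491, 0.0963, 0.1099]
tool_rot: [0.191, 0.981, -0.0, -0.003]
ft_force: [1.6, 0.6, 0.9]
grip_width: 0.0869
grip_force: 0.0
t10.5 pos [0.4491 0.0963 0.1099] yaw 67.9 grip 0.0869 | twist -0.1 then shift cm [-0.08 -0.48  7.49]
(array([0.4451, 0.0931]), np.float64(-20.7), np.float64(0.092), np.int64(349), np.float64(0.0015))
```

View pics/b1.png

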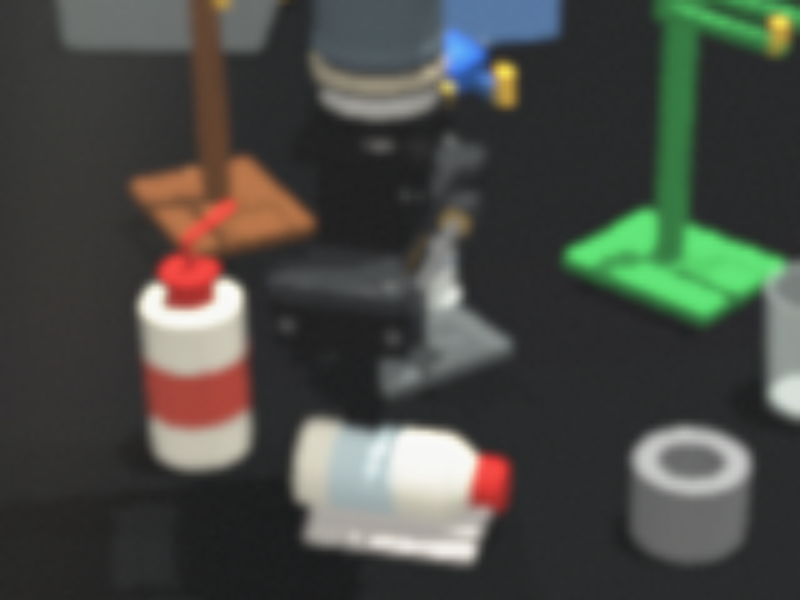

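The open gripper stands over the bottle (crop 400,460), and the wash bottle is clear to its left. Descend and grip.

```bash
python3 -m pendant '[{"jaw":1,"linear":[-0.1,-0.4,1.5],"twist":0},{"jaw":1,"linear":[0,0,2],"twist":0},{"jaw":1,"linear":[0,0,2],"twist":0},{"jaw":1,"linear":[0,0,1.5],"twist":0},{"jaw":1,"linear":[0,0,0],"twist":0},{"jaw":0,"linear":[0,0,0],"twist":0},{"jaw":0,"linear":[0,0,0],"twist":0},{"jaw":0,"linear":[0,0,0],"twist":0},{"jaw":0,"linear":[0,0,0],"twist":0},{"jaw":0,"linear":[0,0,0],"twist":0},{"jaw":0,"linear":[0,0,0],"twist":0}]' 20
python3 -m pendant '[{"jaw":0,"linear":[0,0,0],"twist":0},{"jaw":0,"linear":[0,0,0],"twist":0},{"jaw":0,"linear":[0,0,0],"twist":0}]'; python3 go.py .612 -.192 .22 93
```

```text
time: 11.45
position: [0.4508, 0.0922, 0.0421]
tool_rot: [0.19, 0.982, 0.0, 0.001]
ft_force: [-0.2, -0.2, 0.1]
grip_width: 0.0551
grip_force: 0.0
time: 11.7
position: [0.4505, 0.0918, 0.0418]
tool_rot: [0.19, 0.982, -0.0, 0.0]
ft_force: [0.1, -4.2, 5.2]
grip_width: 0.0496
grip_force: 20.0
t11.7 pos [0.4505 0.0918 0.0418] yaw 68.1 grip 0.0496 | twist -24.9 then shift cm [-14.64 -29.19 -17.82]
```

```bash
python3 -m pendant '[{"jaw":0,"linear":[0,0,-1.5],"twist":0},{"jaw":0,"linear":[0,0,-3],"twist":0},{"jaw":0,"linear":[0,0,-3],"twist":0},{"jaw":0,"linear":[0,0,-3],"twist":0},{"jaw":0,"linear":[0,0,-1],"twist":-5},{"jaw":0,"linear":[0,0,0],"twist":-5},{"jaw":0,"linear":[0,0,0],"twist":-5},{"jaw":0,"linear":[0,0,0],"twist":-5},{"jaw":0,"linear":[0,0,0],"twist":-5},{"jaw":0,"linear":[0,0,0],"twist":0}]' >/dev/null;  python3 go.py .612 -.192 .157 93
```

```text
t12.5 pos [0.45   0.0924 0.1562] yaw 93.1 grip 0.0492 | twist 0.1 then shift cm [-14.69 -29.25  -0.08]
```

```bash
python3 -m pendant '[{"jaw":0,"linear":[-1.4,-2.8,0],"twist":0},{"jaw":0,"linear":[-1.4,-2.8,0],"twist":0},{"jaw":0,"linear":[-1.4,-2.8,0],"twist":0},{"jaw":0,"linear":[-1.4,-2.8,0],"twist":0},{"jaw":0,"linear":[-1.4,-2.8,0],"twist":0},{"jaw":0,"linear":[-1.4,-2.8,0],"twist":0},{"jaw":0,"linear":[-1.4,-2.8,0],"twist":0},{"jaw":0,"linear":[-1.4,-2.8,0],"twist":0},{"jaw":0,"linear":[-1.4,-2.8,0],"twist":0},{"jaw":0,"linear":[-1.4,-2.8,0],"twist":0},{"jaw":0,"linear":[-0.7,-1.2,0],"twist":0},{"jaw":0,"linear":[0,0,0],"twist":0}]' >/dev/null
python3 -m pendant '[{"jaw":0,"linear":[0,0,2.5],"twist":0},{"jaw":0,"linear":[0,0,2.5],"twist":0},{"jaw":0,"linear":[0,0,2.5],"twist":0},{"jaw":0,"linear":[0,0,1],"twist":0},{"jaw":0,"linear":[0,0,0],"twist":0},{"jaw":0,"linear":[0,0,0],"twist":0}]'
python3 go.py .612 -.192 .038 93
python3 - <<'E'
from bot import *
c=cams.camera("side"); p=robot.get_obs()["position"]
print("row2",fit(c,(.5,.70,-.292,-.23),.031,2)); 
q,_=pts(c,"",(0,0,110),(180,80,255),(p[2]-.03,p[2]+.02),(.5,.7,-.225,-.15)); print("last",fit(c,(.5,.7,-.222,-.15),p[2]-.0068,3), np.percentile(q,[2,98],0).round(3))
cv2.imwrite("pics/t1.png",cv2.resize(c["color"][210:400,260:420],(600,712))[:600])
E
```

```text
time: 14.03
position: [0.6123, -0.1907, 0.0712]
tool_rot: [-0.027, 1.0, 0.001, -0.001]
ft_force: [-0.0, -0.1, -0.8]
grip_width: 0.0497
grip_force: 20.0
t14.0 pos [ 0.6123 -0.1907  0.0712] yaw 93.0 grip 0.0497 | twist 0.0 then shift cm [ 0.04 -0.13  3.32]
row2 (array([ 0.6057, -0.275 ]), np.float64(12.6), np.float64(0.115), np.int64(489), np.float64(0.0015))
last (array([ 0.6047, -0.192 ]), np.float64(0.7), np.float64(0.04), np.int64(249), np.float64(0.0014)) [[ 0.559 -0.22   0.047]
 [ 0.646 -0.179  0.09 ]]
```

View pics/t1.png

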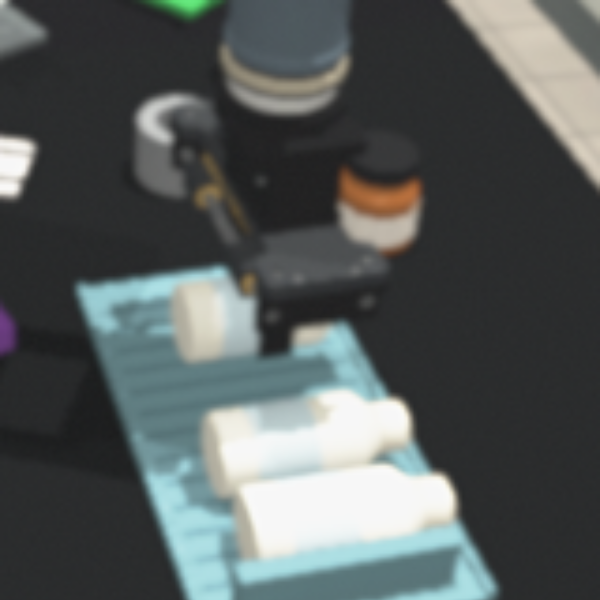

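The bottle is held over the open end of the row, with its base at crop (190,320). Row2 is skewed by about 11° and there is room for the fingers. Lower it to the tray.

```bash
python3 -m pendant '[{"jaw":0,"linear":[0,0,1.2],"twist":0},{"jaw":0,"linear":[0,0,1],"twist":0},{"jaw":0,"linear":[0,0,0.6],"twist":0},{"jaw":0,"linear":[0,0,0.2],"twist":0},{"jaw":0,"linear":[0,0,0],"twist":0},{"jaw":0,"linear":[0,0,0],"twist":0}]' | grep -E "pos|ft_f"; python3 -m pendant '[{"jaw":0,"linear":[0,0,0.1],"twist":0},{"jaw":0,"linear":[0,0,0.1],"twist":0},{"jaw":0,"linear":[0,0,0],"twist":0},{"jaw":0,"linear":[0,0,0],"twist":0}]'| grep -E "pos|ft_f"
```

```text
position: [0.6128, -0.1916, 0.0414]
ft_force: [-0.5, -0.3, -1.5]
position: [0.6129, -0.1916, 0.0397]
ft_force: [1.0, 0.4, -1.0]
```

```bash
python3 -m pendant '[{"jaw":0,"linear":[0,0,0.1],"twist":0},{"jaw":0,"linear":[0,0,0],"twist":0},{"jaw":0,"linear":[0,0,0],"twist":0}]'| grep -E "pos|ft_f"; python3 -m pendant '[{"jaw":0,"linear":[0,0,0.1],"twist":0},{"jaw":0,"linear":[0,0,0],"twist":0},{"jaw":0,"linear":[0,0,0],"twist":0}]'| grep -E "pos|ft_f"
```

```text
position: [0.6128, -0.1916, 0.0386]
ft_force: [0.0, -0.9, -1.1]
position: [0.6129, -0.1916, 0.0384]
ft_force: [-1.0, 1.3, 4.9]
```

```bash
python3 -m pendant '[{"jaw":0.62,"linear":[0,0,0],"twist":0},{"jaw":0.62,"linear":[0,0,0],"twist":0},{"jaw":0.68,"linear":[0,0,0],"twist":0},{"jaw":0.7,"linear":[0,0,0],"twist":0},{"jaw":0.7,"linear":[0,0,0],"twist":0},{"jaw":0.7,"linear":[0,0,-1],"twist":0},{"jaw":0.7,"linear":[0,0,-3],"twist":0},{"jaw":0.7,"linear":[0,0,-4],"twist":0},{"jaw":1,"linear":[0,0,-4],"twist":0},{"jaw":1,"linear":[0,0,-2],"twist":0},{"jaw":1,"linear":[0,0,0],"twist":0}]'
python3 - <<'E'
from bot import *
c=cams.camera("side"); 
for z in ("last",(.5,.70,-.222,-.14),2),("row2",(.5,.70,-.292,-.23),11),("row1",(.5,.70,-.36,-.30),5): print(z[0],fit(c,z[1],.031,z[2]))
n,m=pts(c,"",(0,150,90),(6,255,255),(.01,.06),(.62,.75,-.25,-.12)); print("cap",n.mean(0).round(3),len(n))
for n in("side","top"):
    c=cams.camera(n); y,_=pts(c,"",(22,120,80),(34,255,255),(.012,.046),(.3,.45,-.28,-.16)); 
    if len(y)>50: r=cv2.minAreaRect((y[:,:2]*1000).astype(np.float32)); print(n,np.round(r[0],1),np.round(r[1],1),round(r[2],1)); u=y[y[:,2]>.036]; r=cv2.minAreaRect((u[:,:2]*1000).astype(np.float32)); print(" top face",np.round(r[0],1),np.round(r[1],1),round(r[2],1),u[:,2].mean().round(4))
E
python3 go.py .371 -.221 .15 25.5
```

```text
time: 16.33
position: [0.6163, -0.1932, 0.1846]
tool_rot: [-0.027, 1.0, -0.003, 0.006]
ft_force: [0.9, -0.7, -0.0]
grip_width: 0.074
grip_force: 0.0
last (array([ 0.6048, -0.1932]), np.float64(3.8), np.float64(0.092), np.int64(613), np.float64(0.0012))
row2 (array([ 0.6065, -0.275 ]), np.float64(12.1), np.float64(0.114), np.int64(499), np.float64(0.0015))
row1 (array([ 0.6083, -0.3356]), np.float64(6.5), np.float64(0.113), np.int64(747), np.float64(0.0014))
cap [ 0.674 -0.198  0.041] 52
side [ 374.5 -223. ] [46.3 60.2] 21.9
 top face [ 375.7 -226.4] [46.2 49.7] 25.1 0.0394
t16.5 pos [ 0.6122 -0.1913  0.1774] yaw 93.1 grip 0.0833 | twist 67.6 then shift cm [  7.7  -23.05   2.74]
```

The bottle lies on the tray at (0.605, -0.193), yaw 3.8°, and stayed put after release. Next is the small chock.

```bash
python3 -m pendant '[{"jaw":1,"linear":[0,0,0],"twist":6.8},{"jaw":1,"linear":[0,0,0],"twist":6.8},{"jaw":1,"linear":[0,0,0],"twist":6.8},{"jaw":1,"linear":[0,0,0],"twist":6.8},{"jaw":1,"linear":[0,0,0],"twist":6.8},{"jaw":1,"linear":[0,0,0],"twist":6.8},{"jaw":1,"linear":[0,0,0],"twist":6.8},{"jaw":1,"linear":[0,0,0],"twist":6.8},{"jaw":1,"linear":[0,0,0],"twist":6.6},{"jaw":1,"linear":[0,0,0],"twist":6.6},{"jaw":1,"linear":[0,0,0],"twist":0}]' >/dev/null;  python3 go.py .372 -.223 .12 25.5
```

```text
t17.4 pos [ 0.6114 -0.1909  0.175 ] yaw 25.3 grip 0.0869 | twist -0.2 then shift cm [  7.41 -22.99   5.5 ]
```

```bash
python3 -m pendant '[{"jaw":1,"linear":[0.9,-2.9,0.5],"twist":0},{"jaw":1,"linear":[0.9,-2.9,0.5],"twist":0},{"jaw":1,"linear":[0.9,-2.9,0.5],"twist":0},{"jaw":1,"linear":[0.9,-2.9,0.5],"twist":0},{"jaw":1,"linear":[0.9,-2.9,1],"twist":0},{"jaw":1,"linear":[0.9,-2.9,1],"twist":0},{"jaw":1,"linear":[1,-2.8,1],"twist":0},{"jaw":1,"linear":[1,-2.8,0.5],"twist":0},{"jaw":1,"linear":[0,0,0],"twist":0},{"jaw":1,"linear":[0,0,0],"twist":0},{"jaw":1,"linear":[0,0,0],"twist":0}]' >/dev/null;  python3 go.py .372 -.223 .030 25.5
python3 - <<'E'
from m import *
c=cams.camera("side"); cv2.imwrite("pics/c1.png",cv2.resize(c["color"][230:370,150:310],(686,600)))
E
```

```text
t18.3 pos [ 0.3738 -0.224   0.1222] yaw 25.5 grip 0.0871 | twist 0.0 then shift cm [ 0.17 -0.12  9.22]
```

View pics/c1.png

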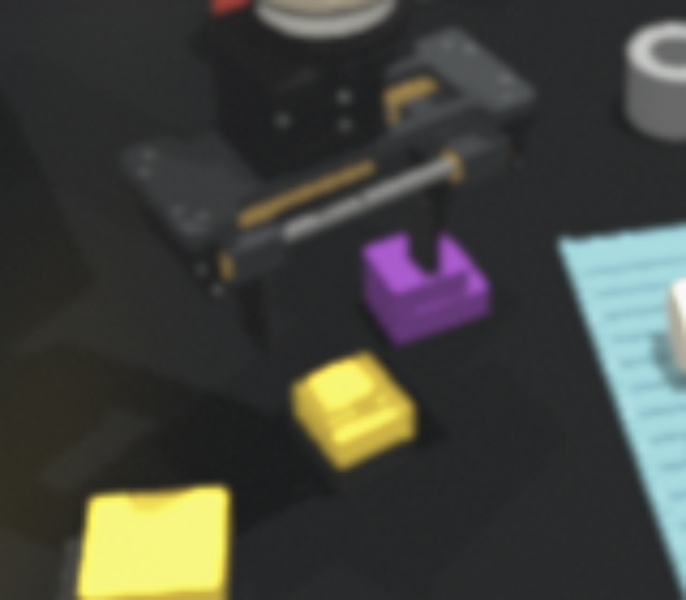

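The picture shows the small chock at crop (352,410) between the fingers, with what may be a ledge on its near side. Which end is stepped matters, so I profile its heights before gripping.

Run:
```python
from m import *
c=cams.camera("side"); P=cloud(c); a=np.radians(115.5); v=np.array([np.cos(a),np.sin(a)]); u=np.array([v[1],-v[0]])
q=P.reshape(-1,3); col=c["color"].reshape(-1,3); d=q[:,:2]-[.371,-.2205]
k=(abs(d@u)<.018)&(abs(d@v)<.045)&(q[:,2]>-.01)&(q[:,2]<.06)
for lo in np.arange(-.044,.044,.004):
    s=k&(d@v>=lo)&(d@v<lo+.004)
    if s.sum(): print("v %.3f n%d z p10 %.3f med %.3f p90 %.3f bgr %s"%(lo+.002,s.sum(),*np.percentile(q[s,2],[10,50,90]),np.median(col[s],0)))
cv2.imwrite("pics/c2.png",cv2.resize(c["color"][303:350,205:260],(660,564),interpolation=cv2.INTER_CUBIC))
```

```text
v -0.042 n22 z p10 -0.001 med 0.001 p90 0.001 bgr [40.5 40.  38. ]
v -0.038 n23 z p10 -0.002 med 0.000 p90 0.001 bgr [40. 39. 38.]
v -0.034 n33 z p10 -0.001 med 0.001 p90 0.037 bgr [40. 40. 39.]
v -0.030 n187 z p10 0.003 med 0.020 p90 0.038 bgr [ 59. 131. 149.]
v -0.026 n23 z p10 0.018 med 0.039 p90 0.041 bgr [ 93. 232. 244.]
v -0.022 n22 z p10 0.039 med 0.040 p90 0.041 bgr [ 85. 218. 236.]
v -0.018 n23 z p10 0.039 med 0.040 p90 0.042 bgr [ 82. 214. 233.]
v -0.014 n18 z p10 0.038 med 0.040 p90 0.042 bgr [ 76. 197. 221.]
v -0.010 n24 z p10 0.038 med 0.039 p90 0.041 bgr [ 85. 220. 238.]
v -0.006 n18 z p10 0.039 med 0.040 p90 0.041 bgr [108.  245.  247.5]
v -0.002 n21 z p10 0.038 med 0.040 p90 0.042 bgr [114. 246. 247.]
v 0.002 n19 z p10 0.038 med 0.040 p90 0.041 bgr [117. 246. 247.]
v 0.006 n19 z p10 0.038 med 0.040 p90 0.041 bgr [113. 246. 247.]
v 0.010 n21 z p10 0.039 med 0.040 p90 0.041 bgr [114. 247. 247.]
v 0.014 n15 z p10 0.038 med 0.040 p90 0.041 bgr [101. 244. 249.]
v 0.018 n8 z p10 0.038 med 0.039 p90 0.040 bgr [ 83.  213.5 237. ]
v 0.022 n1 z p10 0.020 med 0.020 p90 0.020 bgr [ 48.  91. 102.]
v 0.026 n1 z p10 0.021 med 0.021 p90 0.021 bgr [ 50.  97. 108.]
v 0.034 n1 z p10 -0.001 med -0.001 p90 -0.001 bgr [32. 32. 30.]
v 0.038 n2 z p10 -0.000 med -0.000 p90 0.000 bgr [32.5 32.  31. ]
v 0.042 n4 z p10 -0.001 med 0.002 p90 0.003 bgr [37.  36.5 35. ]
```

View pics/c2.png

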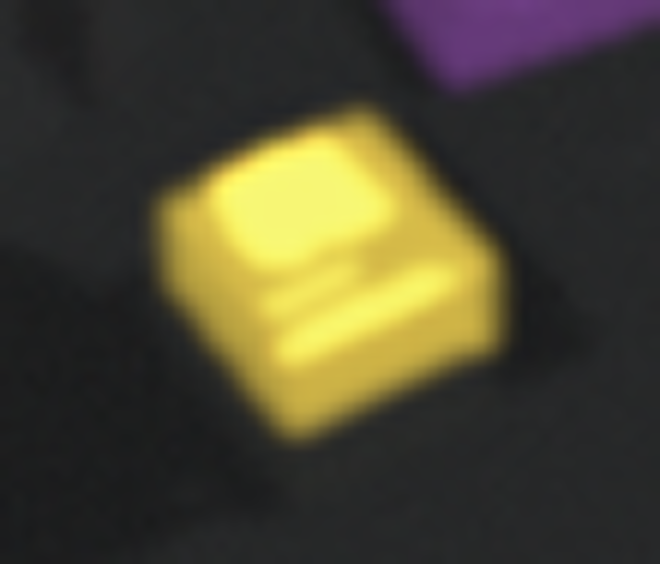

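The apparent ledge is only the gripper's shadow. The heights show the full 40 mm face at v = -30 mm and the step at v > +18 mm, so the front already faces the row. Descend and grip.

```bash
python3 -m pendant '[{"jaw":1,"linear":[0.1,-0.1,2],"twist":0},{"jaw":1,"linear":[0,0,2.5],"twist":0},{"jaw":1,"linear":[0,0,2.5],"twist":0},{"jaw":1,"linear":[0,0,1.7],"twist":0},{"jaw":1,"linear":[0,0,0.6],"twist":0},{"jaw":1,"linear":[0,0,0],"twist":0},{"jaw":0,"linear":[0,0,0],"twist":0},{"jaw":0,"linear":[0,0,0],"twist":0},{"jaw":0,"linear":[0,0,0],"twist":0},{"jaw":0,"linear":[0,0,0],"twist":0},{"jaw":0,"linear":[0,0,0],"twist":0},{"jaw":0,"linear":[0,0,0],"twist":0}]' 30
python3 -m pendant '[{"jaw":0,"linear":[0,0,0],"twist":0},{"jaw":0,"linear":[0,0,0],"twist":0},{"jaw":0,"linear":[0,0,0],"twist":0},{"jaw":0,"linear":[0,0,-1],"twist":0},{"jaw":0,"linear":[0,0,-3],"twist":0},{"jaw":0,"linear":[0,0,-3],"twist":0},{"jaw":0,"linear":[0,0,-1],"twist":5.6},{"jaw":0,"linear":[0,0,0],"twist":5.6},{"jaw":0,"linear":[0,0,0],"twist":5.6},{"jaw":0,"linear":[0,0,0],"twist":5.7},{"jaw":0,"linear":[0,0,0],"twist":0},{"jaw":0,"linear":[0,0,0],"twist":0}]'; python3 go.py .601 -.115 .12 3
```

```text
time: 19.42
position: [0.3722, -0.2234, 0.0301]
tool_rot: [0.534, 0.846, -0.0, 0.001]
ft_force: [0.1, -0.7, 0.3]
grip_width: 0.0549
grip_force: 0.0
time: 20.42
position: [0.3715, -0.2228, 0.1092]
tool_rot: [0.688, 0.726, -0.0, -0.001]
ft_force: [-0.3, 0.4, -2.3]
grip_width: 0.0438
grip_force: 30.0
t20.4 pos [ 0.3715 -0.2228  0.1092] yaw 3.1 grip 0.0438 | twist 0.1 then shift cm [ 9.56 23.48 -1.08]
```

```bash
python3 -m pendant '[{"jaw":0,"linear":[1.1,2.96,0],"twist":0},{"jaw":0,"linear":[1.1,2.96,0],"twist":0},{"jaw":0,"linear":[1.1,2.96,0],"twist":0},{"jaw":0,"linear":[1.1,2.96,0],"twist":0},{"jaw":0,"linear":[1.1,2.96,0],"twist":0},{"jaw":0,"linear":[1.1,2.96,0],"twist":0},{"jaw":0,"linear":[1.1,2.96,0],"twist":0},{"jaw":0,"linear":[1.1,2.96,0],"twist":0},{"jaw":0,"linear":[0,0,0],"twist":0},{"jaw":0,"linear":[0,0,0],"twist":0},{"jaw":0,"linear":[0,0,0],"twist":0}]' >/dev/null;  python3 go.py .603 -.122 .037 3
python3 - <<'E'
from bot import *
c=cams.camera("side"); print("last",fit(c,(.5,.70,-.222,-.14),.031,3))
p=robot.get_obs()["position"]; y,_=pts(c,"",(22,120,60),(34,255,255),(.06,.125),(.53,.67,-.2,-.06)); print(np.percentile(y,[2,98],0).round(4).tolist()); f=y[y[:,1]<np.percentile(y[:,1],50)]; print("face yaw",np.degrees(np.polyfit(f[:,0],f[:,1],1)[0]).round(1))
E
```

```text
t21.3 pos [ 0.6023 -0.1225  0.1084] yaw 3.1 grip 0.0437 | twist 0.1 then shift cm [0.05 0.07 7.14]
last (array([ 0.6054, -0.1931]), np.float64(3.7), np.float64(0.091), np.int64(601), np.float64(0.0012))
[[0.5797, -0.1528, 0.0971], [0.6301, -0.1057, 0.1217]]
face yaw 0.2
```

```bash
python3 -m pendant '[{"jaw":0,"linear":[0,0,2.5],"twist":0},{"jaw":0,"linear":[0,0,2],"twist":0},{"jaw":0,"linear":[0,0,1.5],"twist":0},{"jaw":0,"linear":[0,0,0.6],"twist":0},{"jaw":0,"linear":[0,0,0.3],"twist":0},{"jaw":0,"linear":[0,0,0],"twist":0},{"jaw":0,"linear":[0,0,0],"twist":0}]'|grep -E "pos|ft_f"
python3 -m pendant '[{"jaw":0,"linear":[0,0,0.15],"twist":0},{"jaw":0,"linear":[0,0,0],"twist":0},{"jaw":0,"linear":[0,0,0],"twist":0}]'|grep -E "pos|ft_f"
```

```text
position: [0.6041, -0.1236, 0.0413]
ft_force: [0.1, -0.4, -3.1]
position: [0.6043, -0.1232, 0.0398]
ft_force: [-0.5, -0.0, -2.7]
```

```bash
python3 -m pendant '[{"jaw":0,"linear":[0,0,0.2],"twist":0},{"jaw":0,"linear":[0,0,0],"twist":0},{"jaw":0,"linear":[0,0,0],"twist":0}]'|grep -E "pos|ft_f"
python3 -m pendant '[{"jaw":0,"linear":[0,0,0.1],"twist":0},{"jaw":0,"linear":[0,0,0],"twist":0},{"jaw":0,"linear":[0,0,0],"twist":0}]'|grep -E "pos|ft_f"
```

```text
position: [0.6038, -0.123, 0.037]
ft_force: [0.3, -0.8, -2.5]
position: [0.6039, -0.1231, 0.036]
ft_force: [0.3, 0.2, -2.8]
```

```bash
python3 -m pendant '[{"jaw":0,"linear":[-0.5,0,0],"twist":0},{"jaw":0,"linear":[-0.5,0,0],"twist":0},{"jaw":0,"linear":[-0.3,0,0],"twist":0},{"jaw":0,"linear":[-0.2,0,0],"twist":0},{"jaw":0,"linear":[-0.2,0,0],"twist":0},{"jaw":0,"linear":[-0.2,0,0],"twist":0},{"jaw":0,"linear":[-0.2,0,0],"twist":0},{"jaw":0,"linear":[-0.3,0,0],"twist":0},{"jaw":0,"linear":[-0.3,0,0],"twist":0},{"jaw":0,"linear":[-0.3,0,0],"twist":0},{"jaw":0,"linear":[-0.3,0,0],"twist":0},{"jaw":0,"linear":[-0.3,0,0],"twist":0}]'|grep -E "pos|ft_f"
python3 -m pendant '[{"jaw":0,"linear":[-0.3,0,0],"twist":0},{"jaw":0,"linear":[-0.3,0,0],"twist":0},{"jaw":0,"linear":[-0.3,0,0],"twist":0},{"jaw":0,"linear":[-0.3,0,0],"twist":0},{"jaw":0,"linear":[0,0,0],"twist":0},{"jaw":0,"linear":[0,0,0],"twist":0}]'
python3 - <<'E'
from bot import *
c=cams.camera("side")
for z in ("last",(.5,.70,-.25,-.18),2),("row2",(.5,.70,-.30,-.24),8),("row1",(.5,.70,-.36,-.30),5): print(z[0],fit(c,z[1],.031,z[2]))
E
python3 go.py .605 -.185 .036 3
```

```text
position: [0.6058, -0.1594, 0.036]
ft_force: [0.3, -0.1, -2.8]
time: 24.22
position: [0.6064, -0.1712, 0.036]
tool_rot: [0.689, 0.725, 0.0, 0.0]
ft_force: [-0.2, -0.0, -3.3]
grip_width: 0.0438
grip_force: 30.0
last (array([ 0.6067, -0.2246]), np.float64(4.4), np.float64(0.093), np.int64(600), np.float64(0.0013))
row2 (array([ 0.6048, -0.2722]), np.float64(5.8), np.float64(0.114), np.int64(727), np.float64(0.0018))
row1 (array([ 0.608 , -0.3353]), np.float64(4.9), np.float64(0.1), np.int64(755), np.float64(0.0014))
t24.3 pos [ 0.6063 -0.171   0.036 ] yaw 2.9 grip 0.0438 | twist -0.1 then shift cm [-1.39 -0.21  0.  ]
```

```bash
python3 -m pendant '[{"jaw":0,"linear":[-0.2,0,0],"twist":0},{"jaw":0,"linear":[-0.2,0,0],"twist":0},{"jaw":0,"linear":[-0.2,0,0],"twist":0},{"jaw":0,"linear":[-0.2,0,0],"twist":0},{"jaw":0,"linear":[0,0,0],"twist":0},{"jaw":0,"linear":[0,0,0],"twist":0}]'|grep -E "pos|ft_f"
python3 -m pendant '[{"jaw":0,"linear":[-0.2,0,0],"twist":0},{"jaw":0,"linear":[-0.1,0,0],"twist":0},{"jaw":0,"linear":[0,0,0],"twist":0},{"jaw":0,"linear":[0,0,0],"twist":0}]'|grep -E "pos|ft_f"
python3 - <<'E'
from bot import *
c=cams.camera("side")
for z in ("last",(.5,.70,-.262,-.19),2),("row2",(.5,.70,-.31,-.25),5),("row1",(.5,.70,-.362,-.31),5): print(z[0],fit(c,z[1],.031,z[2]))
E
```

```text
position: [0.6069, -0.1792, 0.0361]
ft_force: [-0.8, 0.5, -2.5]
position: [0.607, -0.1821, 0.0361]
ft_force: [-0.2, 0.2, -1.8]
last (array([ 0.607 , -0.2351]), np.float64(4.0), np.float64(0.092), np.int64(614), np.float64(0.0013))
row2 (array([ 0.6054, -0.282 ]), np.float64(6.7), np.float64(0.114), np.int64(706), np.float64(0.0017))
row1 (array([ 0.6085, -0.3358]), np.float64(5.0), np.float64(0.103), np.int64(813), np.float64(0.0014))
```

```bash
for i in 1 ; do python3 -m pendant '[{"jaw":0,"linear":[-0.15,0,0],"twist":0},{"jaw":0,"linear":[-0.1,0,0],"twist":0},{"jaw":0,"linear":[0,0,0],"twist":0}]'|grep -E "pos|ft_f"; done
python3 -m pendant '[{"jaw":0,"linear":[-0.1,0,0],"twist":0},{"jaw":0,"linear":[0,0,0],"twist":0},{"jaw":0,"linear":[0,0,0],"twist":0}]'|grep -E "pos|ft_f"
python3 -m pendant '[{"jaw":0,"linear":[-0.1,0,0],"twist":0},{"jaw":0,"linear":[0,0,0],"twist":0},{"jaw":0,"linear":[0,0,0],"twist":0}]'|grep -E "pos|ft_f"
```

```text
position: [0.607, -0.1843, 0.036]
ft_force: [-0.3, 0.7, -1.6]
position: [0.607, -0.1851, 0.036]
ft_force: [-0.5, 2.2, -1.8]
position: [0.607, -0.1852, 0.036]
ft_force: [1.0, 5.2, -1.5]
```

The row is snug: the push force is 5 N at exactly the predicted position. Set down, release, and rise.

```bash
python3 -m pendant '[{"jaw":0,"linear":[0,0,0.1],"twist":0},{"jaw":0,"linear":[0,0,0],"twist":0},{"jaw":0.6,"linear":[0,0,0],"twist":0},{"jaw":0.7,"linear":[0,0,0],"twist":0},{"jaw":0.8,"linear":[0,0,0],"twist":0},{"jaw":0.8,"linear":[0,0,0],"twist":0},{"jaw":0.8,"linear":[0,0,-1],"twist":0},{"jaw":0.8,"linear":[0,0,-2],"twist":0},{"jaw":0.8,"linear":[0,0,-4],"twist":0},{"jaw":0.8,"linear":[0,0,-4],"twist":0},{"jaw":0.8,"linear":[0,0,-4],"twist":0},{"jaw":0.8,"linear":[0,0,0],"twist":0}]'
python3 - <<'E'
from bot import *
c=cams.camera("side")
for z in ("last",(.5,.70,-.264,-.19),2),("row2",(.5,.70,-.315,-.255),5),("row1",(.5,.70,-.362,-.31),5): print(z[0],fit(c,z[1],.031,z[2]))
y,_=pts(c,"",(22,120,60),(34,255,255),(.012,.06),(.53,.67,-.25,-.1)); u=y[y[:,2]>.04]; r=cv2.minAreaRect((u[:,:2]*1000).astype(np.float32)); print("chock top",np.round(r[0],1),np.round(r[1],1),round(r[2],1),u[:,2].mean().round(4))
f,_=pts(c,"",(95,120,60),(125,255,255),(.222,.24),(.42,.58,.19,.34)); print("foot",f.mean(0).round(4))
q,_=pts(c,"",(0,0,90),(180,90,255),(.07,.2),(.44,.56,.2,.27)); print("tube",q.mean(0).round(4))
cv2.imwrite("pics/end.png",cv2.resize(c["color"][100:400,160:440],(560,600)))
E
```

```text
time: 26.9
position: [0.6123, -0.1891, 0.1949]
tool_rot: [0.689, 0.725, 0.003, 0.009]
ft_force: [1.5, -0.2, -0.8]
grip_width: 0.0697
grip_force: 0.0
last (array([ 0.6072, -0.2377]), np.float64(4.2), np.float64(0.093), np.int64(621), np.float64(0.0013))
row2 (array([ 0.6053, -0.2852]), np.float64(6.6), np.float64(0.113), np.int64(750), np.float64(0.0016))
row1 (array([ 0.6082, -0.3366]), np.float64(6.1), np.float64(0.097), np.int64(806), np.float64(0.0014))
chock top [ 605.4 -190.6] [43.6 45.6] 1.7 0.046
foot [0.49   0.2676 0.2293]
tube [0.4955 0.2483 0.1335]
```

View pics/end.png

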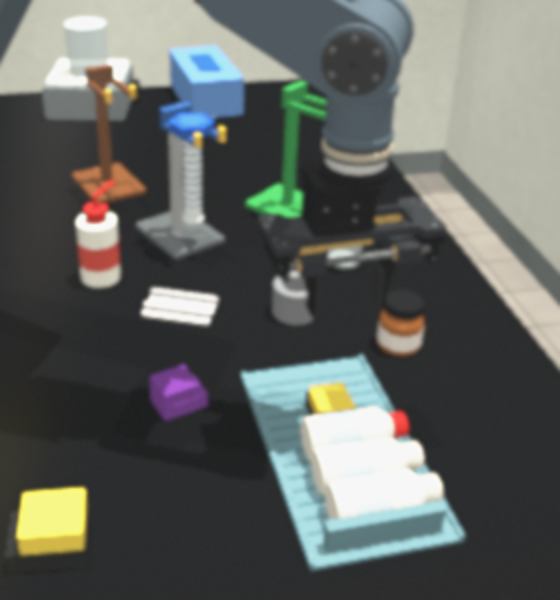

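All three bottles lie snug between the stop and the chock (crop 330,400 down to 390,520), the cylinder hangs in the blue hook, and the bystanders still stand. Settle and hand in.

```bash
python3 -m pendant '[{"jaw":0.8,"linear":[0,0,0],"twist":0},{"jaw":0.8,"linear":[0,0,0],"twist":0},{"jaw":0.8,"linear":[0,0,0],"twist":0}]' | grep ft; python3 -c "
from rig import robot; print(robot.hand_in())"
```

```text
ft_force: [0.2, -0.3, -0.3]
the job is handed in; nothing more can be done
None
```

I handed the job in at about 27 s with the cylinder seated in the blue hook and the three bottles snug between the stop and the chock; the hand-in returned no verdict, and I viewed 11 pictures, one over the limit of 10.

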